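# Seat the mould plate on its locating pins

## Task

The glass mould's aluminium plate is sitting crooked on its fixture, propped up on the two locating pins. Without lifting it, nudge the plate sideways with the fingertips until its two holes drop over the two pins and it lies flat on the fixture bed; the fence along the back is there to square it against. Leave the other things where they are, then take the hand away.

Things in the scene. Friction and masses are not known exactly. Their poses are not given: they have to be found in the camera images.
- fixture: Fixed grey steel fixture; place and heading vary. Origin on the table plane, under the middle of the seated plate; z up. Bed: x -117 to +73 mm, y -180 to +180 mm, top at z = 20 mm. Fence bar along y on the far (+x) side: inner face x = +61, outer x = +73, top z = 36 mm. Dark scribe lines on the bed's near edge and fence top mark the two pins' y (-50 and +50 mm).
- plate: Loose aluminium plate 120 (x) x 200 (y) x 10 mm, 0.6-0.9 kg; origin at centre of underside, z up. A grey cup, 68 mm wide, 18 mm high, is fixed on top at x +12 mm. Starts propped: far (+x) edge on the bed, near part on both pins, tilted about 0.11 rad, near edge's underside 10-16 mm above the bed; slides under a few N on its edges. Seated, its axes match the fixture's, 1 mm clear of the fence.
- hole0 (a point): Centre, at the plate's underside, of its 13 mm through hole at plate x -35, y -50 mm. At the start the plate lies 15-35 mm too far to the fixture's +y, 12-22 mm short (-x) of its seated place, and up to 0.1 rad crooked.
- hole1 (a point): Centre, at the plate's underside, of its 13 mm through hole at plate x -35, y +50 mm. When both holes meet their pins the plate drops flat, its centre falling about 6 mm.
- pin0 (a point): Foot, on the bed's top, of the brass pin at fixture x -35, y -50 mm: 10 mm diameter, round top 9 mm above the bed. Hidden under the plate at the start.
- pin1 (a point): The same for the pin at fixture x -35, y +50 mm.
- stamp: Small brass hand stamp, 28 mm diameter, 54 mm tall, standing on the bed near its -y end; origin at its foot. Leave alone.
- frit_jar: Amber jar, 60 mm diameter, 85 mm tall, on the table behind the fence; origin at its foot. Leave alone.
- figurine: Glass bird figurine, 52 mm foot, 111 mm tall, on the table behind the fence; origin at its foot. Leave alone.
- tape: Cardboard ring lying flat, 90 mm diameter, 48 mm high, on the table beyond the fixture's -y end; origin at the centre of its underside. Leave alone.
- paddle: Wooden paddle block lying flat, 160 x 60 x 18 mm, on the table beyond the fixture's +y end; origin at the centre of its underside. Leave alone.
Not all that is in view belongs to the job. Several things have the shape of the plate; the one meant has the colours described above.

How it is judged:
At the end, for the whole second after the job is handed in: Both holes are over their own pins (centres within 4 mm), the plate's underside at both holes is within 2.5 mm of the bed, the plate is flat within 0.025 rad and at rest (horizontal distance between hole0 and pin0 below 0.004 m and horizontal distance between hole1 and pin1 below 0.004 m and z of each of hole0, hole1 in the frame of fixture below 0.0225 m and angle between plate's own z axis and vertical below 0.025 rad and linear speed of plate below 0.01 m/s); the robot touches nothing.
It fails at once if the plate is lifted (its centre rises more than 12 mm above the bed, or it tips beyond 0.25 rad) (z of plate in the frame of fixture above 0.032 m or angle between plate's own z axis and vertical above 0.25 rad).
It fails at once if a bystander is moved more than 15 mm (distance of any of stamp, frit_jar, figurine, tape, paddle from where it was at the start of the episode above 0.015 m).
It fails at once if a bystander is tipped (angle between any of stamp, frit_jar, figurine's own z axis and vertical above 0.3 rad).
It also fails if it takes over 54 s, if anything falls off the work surface, if the arm or the gripper's body presses on something with over 40 N, if the wrist force passes 120 N, or if a joint passes its speed limit or range.

## Robot

A 6-joint arm with a two-finger parallel gripper is mounted at the origin on the work surface. World frame = base frame: x ahead of the robot, y to its left, z up, the work surface at z = 0. Lengths are in m, angles in rad, forces in N, time in s.
With the tool pointing down it reaches from about 0.35 to 0.975 m from the base axis. Payload 7.1 kg.
Tool frame: the origin (TCP) lies at the very end of the fingers, on their centre line; the grasp point (between the pads) lies 19 mm behind it; z points along the fingers, y is the line along which they close (so a half turn about z gives the same grasp; the last joint's range is limited). The gripper opens to 88 mm and grips with 3 to 60 N. Pads are 20 mm wide; open, the fingers measure 115 mm over their backs; the gripper's body (75 mm by 178 mm) begins 61 mm behind the grasp point.
Start: joints at [1.091, 0.423, 1.63, -0, 1.089, -0.019], TCP at [0.278, 0.56, 0.223] pointing down, gripper open.
Joint ranges: [-3, 3], [-0.9, 2.11], [0.09, 2.58], [-1.31, 4.45], [0.11, 2.69], [-2.54, 2.54]. Speed limits (rad/s): [2.39, 2.39, 3.01, 3.14, 3.14, 3.14].

## Interface

Orientations are given as [roll, pitch, yaw] about the fixed x, y, z axes, in that order (R = Rz(yaw) Ry(pitch) Rx(roll)).
In Python, from plant import * gives the robot as it stands.
- The arm moves only by the shell command python3 -m pendant 'ROWS' [OPENING] [FORCE]. ROWS is JSON, a list of rows, each a list of 2 entries, a list of its own where there are three numbers: the shift along the world's x, y, z in m, then the turn, a rotation vector about the world's x, y, z in rad. A call has 1 to 20 rows; each row is the pose to reach, as a shift and turn from the pose commanded when the call began; what a row does not reach only later rows make up. A row lasts 1/10 s, in which the tool goes at most 50 mm and 8.59 degrees, less where a joint would pass 70% of its speed; a pose out of reach is approached as far as the arm can. A call with a gripper value outside its range is refused whole. OPENING is the finger opening in m, from 0 to 0.0878, set as the call begins (- or left out, the last holds). The fingers move at their own pace and stop on an object; FORCE is the grip in N (left out, the last holds). Time passes only in rows, so rows that repeat a pose let the fingers close. It gives the time, the measured TCP pose, the force, the opening and the grip force at its end, in the units of the state.
- state(): the state, without advancing time (a new reading comes with each control period).
- get_image(name): name is "scene" or "side" or "wrist"; returns the picture (400x640x3 uint8, red, green, blue); there is no depth.
- camera_model(name): a dict with "camera_matrix" (3x3 intrinsics, pixels), "origin" and "rotation" of the camera in the world; the wrist camera has in their place "T_tool_cam" (4x4, takes a point from camera to tool coordinates, whose origin is the TCP and whose axes are the flange's). Camera axes: x right, y up, looking along -z (the intrinsics and any distortion apply to the point x, -y, -z); pixel columns grow to the right and rows downward; lengths in m; the calibration is good to about 2 mm. The wrist camera is an equidistant fisheye: a pixel r from the principal point sees the ray r / f radians off the axis. A picture is of the moment at which its call begins: read the wrist's pose just before it. camera_model takes no time and is no camera call.
- sign_off(): hands the job in; it is judged then, once.
The state is a dict: "t": time; "qpos": joint angles; "qd": joint speeds; "joint_efforts": joint torques, N m; "eef_pos": TCP position; "tcp_rot": TCP orientation; "force": force on the tool from outside, world axes, zero at the start; "wrist_torque": the same for the moment, N m; "opening": opening from 0.0 (shut) to 1.0 (fully open); "gripper_force": force on a finger pad.
Only numpy, scipy, OpenCV 4.12 (cv2) and the standard library are available. Lean on these libraries where they do the work, as an engineer would, in place of code of your own. Each camera call takes 0.05 s, during which the arm holds its last target. There are 200 camera calls.

## Working session

There is one attempt and no reset: what is moved stays moved. The work goes in short steps, Python scripts to look and compute and a shell command to move; the robot and the scene stay as the last step left them, time stands still between calls to the robot, and variables do not carry over. Pictures are saved under pics/ and viewed, at most 10 in all, crops included, and the job is handed in when it is done.

```bash
mkdir -p pics; ls; python3 - <<'E'
from plant import *
import cv2,numpy as np
s=state();print(s)
for n in("scene","side"):
    im=get_image(n);cv2.imwrite(f"pics/{n}0.png",im[:,:,::-1]);c=camera_model(n);print(n,c)
im=get_image("wrist");cv2.imwrite("pics/wrist0.png",im[:,:,::-1]);print(camera_model("wrist"))
E
```

```text
pics
{'t': 0.0, 'qpos': array([ 1.09101125e+00,  4.23800057e-01,  1.63065922e+00, -1.75885852e-05,
        1.08858343e+00, -1.90150039e-02]), 'qd': array([ 0.00090825, -0.00059765, -0.00234928, -0.00092448,  0.00146439,
        0.00011222]), 'joint_efforts': array([-3.32333009e-03, -5.44633126e+01, -2.73666590e+01,  6.43948861e-02,
        2.28373648e-02, -1.03309201e-04]), 'eef_pos': array([0.27764269, 0.55935182, 0.22193925]), 'tcp_rot': array([-3.14014257e+00, -1.20026535e-05,  2.68083074e+00]), 'force': array([-0.29058936,  0.41521071,  0.13993118]), 'wrist_torque': array([-0.02490027, -0.02138121,  0.03067331]), 'gripper_force': 0.0, 'opening': 0.9988299566827671}
scene {'camera_matrix': array([[372.14207499,   0.        , 327.94598045],
       [  0.        , 372.14207499, 200.34954905],
       [  0.        ,   0.        ,   1.        ]]), 'origin': array([0.9982802 , 0.56285437, 0.77702427]), 'rotation': array([ 0.73318612, -0.00364438,  2.48020048])}
side {'camera_matrix': array([[390.24703177,   0.        , 319.50070141],
       [  0.        , 390.24703177, 196.79503667],
       [  0.        ,   0.        ,   1.        ]]), 'origin': array([ 0.30041882, -0.39370746,  0.72006273]), 'rotation': array([ 0.66766881, -0.0080898 , -0.57104315])}
{'camera_matrix': array([[309.70691629,   0.        , 322.72492324],
       [  0.        , 309.70691629, 192.86107881],
       [  0.        ,   0.        ,   1.        ]]), 'T_tool_cam': array([[-6.87166012e-04,  9.70342873e-01,  2.41731743e-01,
         6.54480727e-02],
       [ 9.99999758e-01,  6.41161915e-04,  2.68971506e-04,
        -6.19709440e-04],
       [ 1.06005396e-04,  2.41731870e-01, -9.70343079e-01,
        -1.60945437e-01],
       [ 0.00000000e+00,  0.00000000e+00,  0.00000000e+00,
         1.00000000e+00]])}
```

View pics/scene0.png

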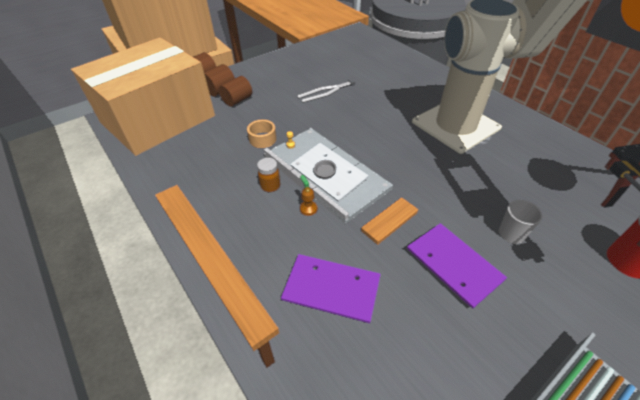

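View pics/side0.png

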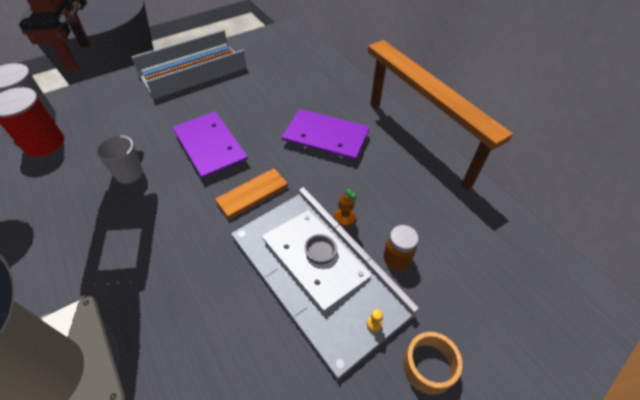

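Candidates for the plate: aluminium plate with cup (scene 325,170; side 318,258), and purple plates (scene 335,288; 455,265). I choose the aluminium one, which sits on the grey fixture with the cup. Next is a close crop to check it.

```bash
python3 - <<'E'
import cv2
im=cv2.imread("pics/side0.png")[180:380,222:422];cv2.imwrite("pics/sidecrop.png",cv2.resize(im,None,fx=3,fy=3,interpolation=cv2.INTER_CUBIC))
im=cv2.imread("pics/scene0.png")[120:225,255:400];cv2.imwrite("pics/scenecrop.png",cv2.resize(im,None,fx=5,fy=5,interpolation=cv2.INTER_CUBIC))
E
```

```text
(no output)
```

View pics/sidecrop.png

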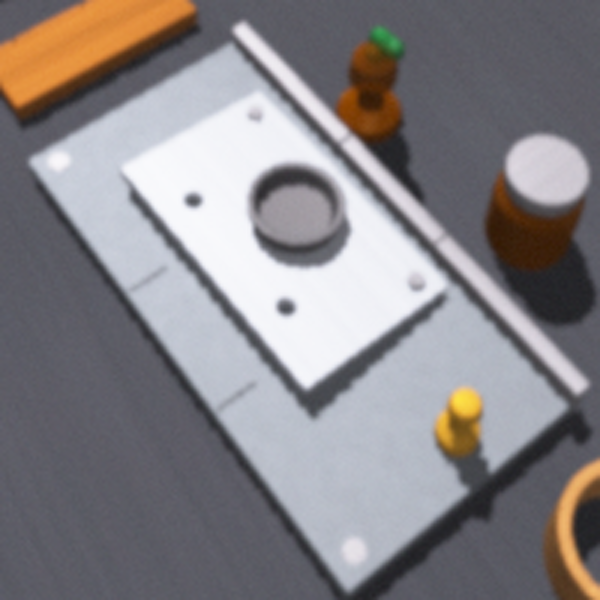

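View pics/scenecrop.png

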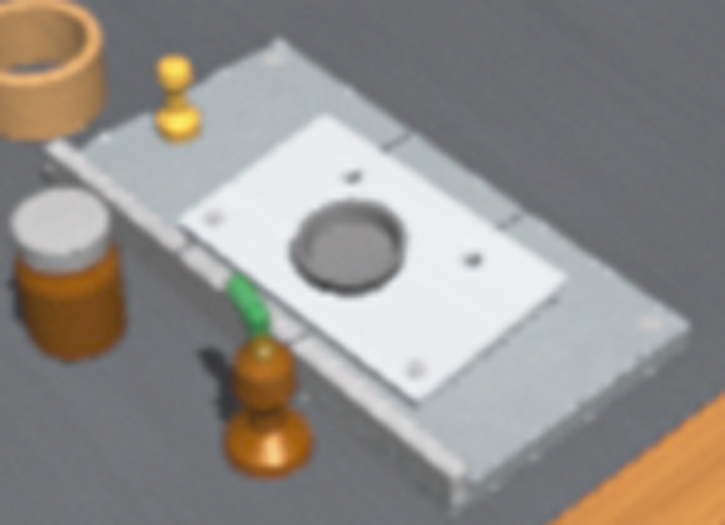

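The side crop shows the aluminium plate with its cup. Its corners are at crop (122,170), (258,92), (448,290), (306,388) and its holes at (193,199), (286,306). The scribes are at (130,290) and (218,410). The scene crop agrees. I'll fit both poses from both views.

```bash
cat > h.py <<'E'
from plant import *
import numpy as np
from scipy.spatial.transform import Rotation as R
from scipy.optimize import least_squares
def proj(n,P):
    c=camera_model(n);p=(np.atleast_2d(P)-c["origin"])@R.from_euler("xyz",c["rotation"]).as_matrix()
    K=c["camera_matrix"];return np.c_[K[0,2]+K[0,0]*p[:,0]/-p[:,2],K[1,2]+K[1,1]*p[:,1]/p[:,2]]
FIX={'nP':(-.117,.18,.02),'nM':(-.117,-.18,.02),'sP':(-.117,.05,.02),'sM':(-.117,-.05,.02),'fP':(.067,.05,.036),'fM':(.067,-.05,.036),'ePi':(.061,.18,.036),'eMi':(.061,-.18,.036),'eMo':(.073,-.18,.036),'ePo':(.073,.18,.036)}
PL={'nP':(-.06,.1,.01),'nM':(-.06,-.1,.01),'fP':(.06,.1,.01),'fM':(.06,-.1,.01),'h0':(-.035,-.05,.01),'h1':(-.035,.05,.01)}
def px(d,s,o): return {k:((np.array(v)+.5)/s-.5+o) for k,v in d.items()}
def fixT(q): return R.from_euler("z",q[2]),np.array([q[0],q[1],0])
def fitfix(obs):
    f=lambda q:np.concatenate([(proj(n,fixT(q)[0].apply([FIX[k] for k in o])+fixT(q)[1])-np.array(list(o.values()))).ravel() for n,o in obs.items()])
    return least_squares(f,[.5,.1,0],loss="soft_l1")
def fitplate(obs,q,tilt=None,x0=(-.016,.025,.026,0,.1,0)):
    # plate pose in fixture frame
    Rf,tf=fixT(q)
    def f(w):
        Q=R.from_euler("ZYX",[w[3],w[4],w[5]])
        r=[(proj(n,Rf.apply(Q.apply([PL[k] for k in o])+w[:3])+tf)-np.array(list(o.values()))).ravel() for n,o in obs.items()]
        r.append(np.array([0,0,0]) if tilt is None else np.array([w[4]-tilt,w[5],(w[2]-.06*np.sin(w[4])-.02)*10])*100)
        return np.concatenate(r)
    return least_squares(f,x0,loss="soft_l1")
E
python3 - <<'E'
from h import *
so=np.array([222,180]);co=np.array([255,120])
F={'side':px(dict(nP=(30,162),nM=(348,590),sP=(130,290),sM=(218,410),fP=(345,141),fM=(440,240),ePi=(232,30),ePo=(245,22),eMi=(572,393),eMo=(588,383)),3,so),
'scene':px(dict(nM=(280,40),nP=(690,325),sM=(408,134),sP=(521,216),fM=(192,242),fP=(300,340),eMi=(62,142),eMo=(48,152),ePi=(470,470),ePo=(455,480)),5,co)}
P={'side':px(dict(nP=(122,170),fP=(258,92),fM=(448,290),nM=(306,388),h0=(286,306),h1=(193,199)),3,so),
'scene':px(dict(nM=(325,115),fM=(180,218),fP=(420,403),nP=(567,278),h0=(352,177),h1=(473,260)),5,co)}
a=fitfix(F);print("fix",a.x.round(4),a.fun.reshape(-1,2).round(1).tolist())
for n in F:print(n,fitfix({n:F[n]}).x.round(4))
for t in(None,.11):
    b=fitplate(P,a.x,t);print("plate in fix",b.x.round(4),b.fun[:24].reshape(-1,2).round(1).tolist())
for n in F:
    print(n,fitplate({n:P[n]},fitfix({n:F[n]}).x,.11).x.round(4))
E
```

```text
fix [ 0.5234 -0.0818  0.0808] [[-0.9, -1.5], [-0.6, -0.1], [-1.5, 0.2], [-1.7, -0.3], [0.1, -1.5], [0.0, -1.2], [-0.3, -1.2], [-0.4, -0.9], [1.3, -0.0], [0.6, -0.5], [-0.5, -1.0], [-0.3, -1.0], [0.8, -1.2], [0.9, -1.8], [-1.9, 0.4], [-0.9, -0.9], [-0.9, -1.9], [-1.2, -2.2], [-0.4, -1.5], [-0.7, -1.2]]
side [ 0.5234 -0.083   0.0816]
scene [ 0.5251 -0.077   0.0818]
plate in fix [-0.013   0.0223  0.0222  0.0255  0.1117 -0.0028] [[-0.5, -0.4], [0.1, 0.3], [-0.7, -1.3], [-0.5, -0.1], [-0.3, 0.3], [-0.0, 0.5], [-0.2, 0.1], [-0.4, 0.7], [-0.9, -0.2], [-0.6, 0.1], [-0.3, -0.3], [-0.5, -0.2]]
plate in fix [-0.0131  0.0221  0.024   0.0258  0.1035 -0.0016] [[-0.6, -0.6], [0.1, -0.2], [-0.5, -1.7], [-0.4, -0.2], [-0.3, 0.1], [-0.1, 0.3], [-0.2, -0.3], [-0.5, 0.1], [-0.9, -0.9], [-0.5, -0.3], [-0.3, -0.7], [-0.5, -0.7]]
side [-0.0138  0.0212  0.0266  0.0234  0.1113 -0.0008]
scene [-0.013   0.0219  0.0265  0.0258  0.1091 -0.0013]
```

```bash
python3 -m pendant '[[[0.046,-0.21,0],[0,0,0.2]],[[0.139,-0.63,0],[0,0,0.542]],[[0.139,-0.63,0],[0,0,0.542]],[[0.139,-0.63,0],[0,0,0.542]],[[0.139,-0.63,0],[0,0,0.542]],[[0.139,-0.63,0],[0,0,0.542]],[[0.139,-0.63,0],[0,0,0.542]],[[0.139,-0.63,0],[0,0,0.542]],[[0.139,-0.63,0],[0,0,0.542]],[[0.139,-0.63,0],[0,0,0.542]],[[0.139,-0.63,0],[0,0,0.542]],[[0.139,-0.63,0],[0,0,0.542]],[[0.139,-0.63,0],[0,0,0.542]],[[0.139,-0.63,0],[0,0,0.542]],[[0.139,-0.63,0],[0,0,0.542]],[[0.139,-0.63,-0.05],[0,0,0.542]],[[0.139,-0.63,-0.1],[0,0,0.542]],[[0.139,-0.63,-0.143],[0,0,0.542]],[[0.139,-0.63,-0.143],[0,0,0.542]],[[0.139,-0.63,-0.143],[0,0,0.542]]]' 0.0878
cat >> h.py <<'E'
import cv2
def wproj(P,s):
    c=camera_model("wrist");T=np.eye(4);T[:3,:3]=R.from_euler("xyz",s["tcp_rot"]).as_matrix();T[:3,3]=s["eef_pos"]
    M=np.linalg.inv(T@c["T_tool_cam"]);p=np.atleast_2d(P)@M[:3,:3].T+M[:3,3];p=p*[1,-1,-1]
    r=np.linalg.norm(p[:,:2],axis=1);th=np.arctan2(r,p[:,2]);K=c["camera_matrix"]
    return K[:2,2]+K[0,0]*th[:,None]*p[:,:2]/r[:,None]
E
python3 - <<'E'
from h import *
s=state();print(s["eef_pos"],s["tcp_rot"],s["force"],s["t"])
cv2.imwrite("pics/w1.png",get_image("wrist")[:,:,::-1])
Rf,tf=fixT([.5235,-.081,.0812])
print("scribes,pins",wproj(Rf.apply([FIX['sP'],FIX['sM'],(-.035,.05,.02)])+tf,s).round())
Q=R.from_euler("ZYX",[.025,.11,0]);print(wproj(Rf.apply(Q.apply(list(PL.values()))+[-.0135,.0215,.0265])+tf,s).round().tolist())
E
```

```text
t: 2.15
eef_pos: [0.4163, -0.069, 0.0798]
tcp_rot: [3.141, -0.002, -3.059]
force: [0.1, 0.2, -0.6]
opening: 0.996
gripper_force: 0.0
[ 0.4163272  -0.06897985  0.07979399] [ 3.14081092e+00 -2.44151295e-03 -3.05850733e+00] [ 0.0545682   0.21981768 -0.64122146] 2.15
scribes,pins [[363. 193.]
 [230. 193.]
 [359. 289.]]
[[456.0, 255.0], [191.0, 261.0], [430.0, 358.0], [222.0, 362.0], [258.0, 289.0], [389.0, 287.0]]
```

View pics/w1.png

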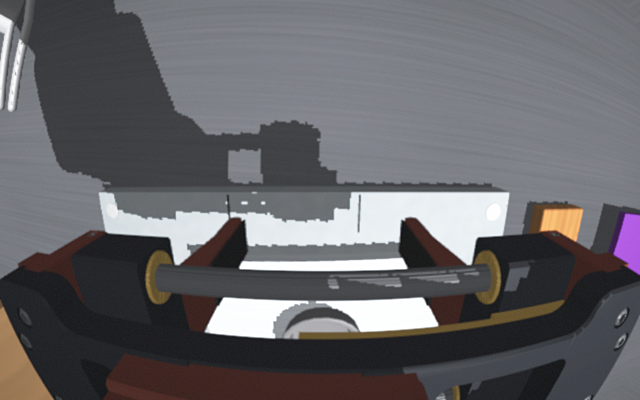

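The wrist view shows the scribes at (360,194) and (228,195), against predicted (363,193) and (230,193), so the fixture pose is good. The near plate edge is at row ~260, also as predicted. I'll go down and push toward the fence.

```bash
python3 -m pendant '[[[0,0,-0.03],[0,0,0]],[[0,0,-0.053],[0,0,0]],[[0,0,-0.053],[0,0,0]],[[0.005,0.0004,-0.053],[0,0,0]],[[0.010,0.0008,-0.053],[0,0,0]],[[0.014,0.0011,-0.053],[0,0,0]],[[0.016,0.0013,-0.053],[0,0,0]],[[0.018,0.0015,-0.053],[0,0,0]],[[0.020,0.0016,-0.053],[0,0,0]],[[0.022,0.0018,-0.053],[0,0,0]],[[0.024,0.002,-0.053],[0,0,0]],[[0.026,0.002,-0.053],[0,0,0]],[[0.028,0.0023,-0.053],[0,0,0]],[[0.029,0.0023,-0.053],[0,0,0]],[[0.030,0.0024,-0.053],[0,0,0]],[[0.030,0.0024,-0.053],[0,0,0]]]'
python3 -c "
from h import *
cv2.imwrite('pics/s1.png',get_image('side')[:,:,::-1]);cv2.imwrite('pics/c1.png',get_image('scene')[:,:,::-1])
a=cv2.resize(cv2.imread('pics/s1.png')[180:380,222:422],None,fx=3,fy=3,interpolation=2);cv2.imwrite('pics/s1c.png',a)"
```

```text
t: 3.8
eef_pos: [0.4472, -0.0678, 0.0266]
tcp_rot: [-3.141, 0.0, -3.06]
force: [-1.6, -0.2, -1.4]
opening: 0.998
gripper_force: 0.9
```

View pics/s1c.png

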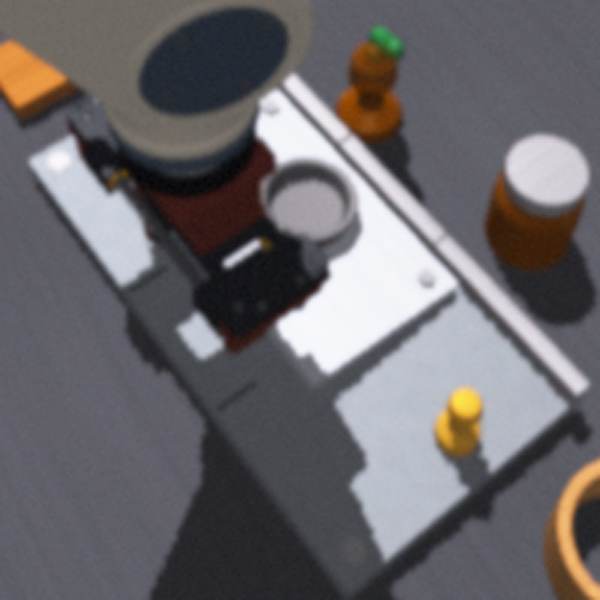

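The side crop shows the plate slid toward the fence, with its far -y corner now at (457,290) and a small gap left. I'll keep going in small steps.

```bash
python3 -m pendant '[[[0.001,0.0001,0],[0,0,0]],[[0.002,0.0002,0],[0,0,0]],[[0.003,0.0002,0],[0,0,0]],[[0.004,0.0003,0],[0,0,0]],[[0.004,0.0003,0],[0,0,0]]]'; python3 -m pendant '[[[0.001,0.0001,0],[0,0,0]],[[0.002,0.0002,0],[0,0,0]],[[0.002,0.0002,0],[0,0,0]]]'
```

```text
t: 4.4
eef_pos: [0.4512, -0.0675, 0.0267]
tcp_rot: [-3.142, 0.0, -3.06]
force: [-3.1, -1.4, -1.1]
opening: 1.003
gripper_force: 0.9
t: 4.7
eef_pos: [0.4514, -0.0674, 0.0265]
tcp_rot: [3.141, -0.003, -3.06]
force: [-6.5, -2.9, 1.7]
opening: 0.999
gripper_force: 3.4
```

```bash
python3 -m pendant '[[[0.001,0.0001,0],[0,0,0]],[[0.002,0.0002,0],[0,0,0]],[[0.002,0.0002,0],[0,0,0]],[[0.002,0.0002,0],[0,0,0]]]'; python3 -c "
from h import *
cv2.imwrite('pics/s2.png',get_image('side')[:,:,::-1]);cv2.imwrite('pics/c2.png',get_image('scene')[:,:,::-1])
a=cv2.resize(cv2.imread('pics/s2.png')[190:310,280:400],None,fx=4,fy=4,interpolation=2);b=cv2.resize(cv2.imread('pics/c2.png')[120:240,255:335],None,fx=4,fy=4,interpolation=2);cv2.imwrite('pics/sc2.png',np.hstack([a,b]))"
```

```text
t: 5.1
eef_pos: [0.4514, -0.0673, 0.0263]
tcp_rot: [3.141, -0.006, -3.06]
force: [-11.1, -7.0, 4.9]
opening: 0.996
gripper_force: 5.9
```

View pics/sc2.png

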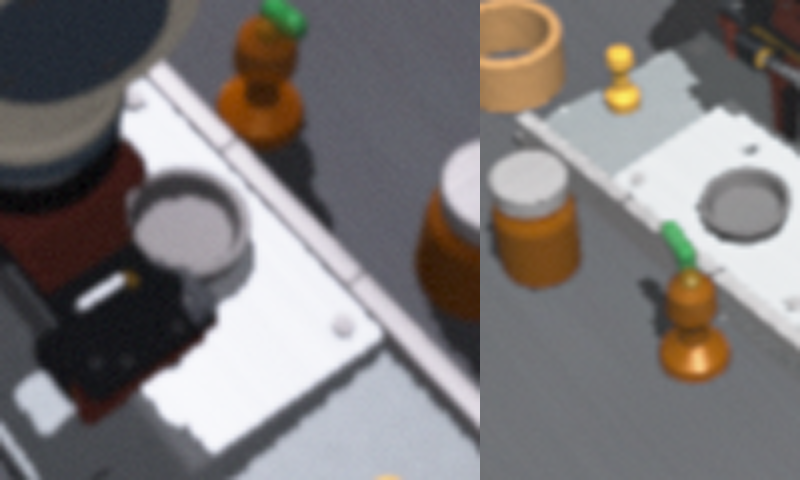

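The plate's far edge now meets the fence (corner 382,335 in the left half) and the force has risen to ~11 N. I'll back off, go over to the +y end, and close the fingers.

```bash
python3 -m pendant '[[[-0.012,-0.001,0],[0,0,0]],[[-0.025,-0.002,0],[0,0,0]],[[-0.025,-0.002,0.05],[0,0,0]],[[-0.025,-0.002,0.093],[0,0,0]],[[0.01,0.04,0.093],[0,0,0]],[[0.035,0.09,0.093],[0,0,0]],[[0.056,0.135,0.093],[0,0,0]],[[0.056,0.135,0.093],[0,0,0]],[[0.056,0.135,0.093],[0,0,0]],[[0.056,0.135,0.093],[0,0,0]]]' 0 20
python3 - <<'E'
from h import *
s=state();print(s["eef_pos"])
Rf,tf=fixT([.5235,-.081,.0812]);print("tcp in fix",Rf.inv().apply(s["eef_pos"]-tf))
s2=get_image('side');c2=get_image('scene')
cv2.imwrite('pics/s3.png',s2[:,:,::-1]);cv2.imwrite('pics/c3.png',c2[:,:,::-1])
a=cv2.resize(cv2.imread('pics/s3.png')[190:320,260:380],None,fx=4,fy=4,interpolation=2);b=cv2.resize(cv2.imread('pics/c3.png')[120:250,290:370],None,fx=4,fy=4,interpolation=2);cv2.imwrite('pics/sc3.png',np.hstack([a,b]))
E
```

```text
t: 6.2
eef_pos: [0.5098, 0.0672, 0.1194]
tcp_rot: [-3.141, -0.001, -3.06]
force: [-0.1, -0.2, 0.3]
opening: 0.129
gripper_force: 0.0
[0.5098206  0.06724931 0.11937315]
tcp in fix [-0.0016097   0.14887039  0.11937315]
```

View pics/sc3.png

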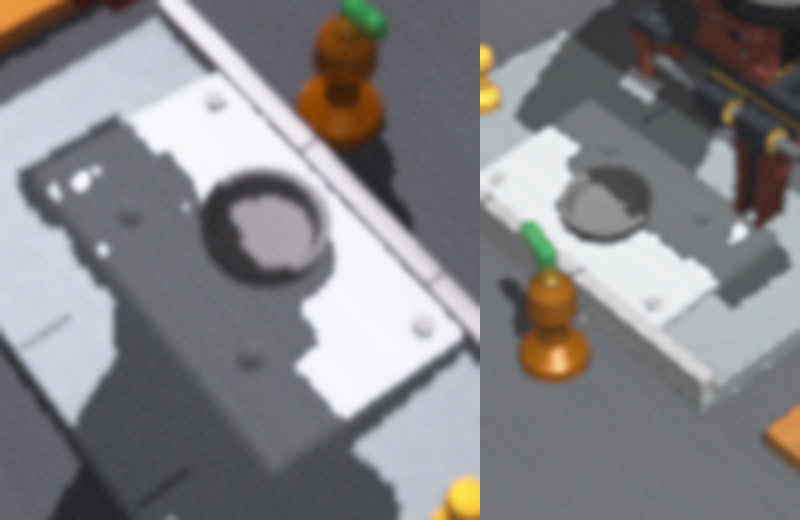

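The side crop (x4) shows the corners at (20,180), (220,72), (465,330), (275,472) and the holes at (130,218), (250,362). The plate lies along the fence.

```bash
python3 - <<'E'
from h import *
P={'side':px(dict(nP=(20,180),fP=(220,72),fM=(465,330),nM=(275,472),h0=(250,362),h1=(130,218)),4,np.array([260,190]))}
for t in (.11,.12):print(fitplate(P,[.5234,-.083,.0816],t).x.round(4))
E
python3 -m pendant '[[[0.001,0,-0.05],[0,0,0]],[[0.001,0,-0.093],[0,0,0]],[[0.001,0,-0.093],[0,0,0]],[[0.001,0,-0.093],[0,0,0]]]'
```

```text
[-0.0028  0.0189  0.0264  0.019   0.1055  0.0004]
[-0.0033  0.0186  0.027   0.0198  0.1149  0.0004]
t: 6.7
eef_pos: [0.5107, 0.0667, 0.0259]
tcp_rot: [-3.141, -0.003, -3.062]
force: [-0.2, -0.5, -0.0]
opening: 0.003
gripper_force: 0.0
```

```bash
python3 -m pendant '[[[0.005,-0.005,0],[0,0,0]],[[0.005,-0.010,0],[0,0,0]],[[0.005,-0.012,0],[0,0,0]],[[0.005,-0.014,0],[0,0,0]],[[0.005,-0.016,0],[0,0,0]],[[0.0055,-0.018,0],[0,0,0]],[[0.0055,-0.020,0],[0,0,0]],[[0.0055,-0.022,0],[0,0,0]],[[0.006,-0.024,0],[0,0,0]],[[0.006,-0.026,0],[0,0,0]],[[0.006,-0.027,0],[0,0,0]],[[0.006,-0.027,0],[0,0,0]]]'
python3 - <<'E'
from h import *
s=state();Rf,tf=fixT([.5234,-.083,.0816]);print("tcp in fix",Rf.inv().apply(s["eef_pos"]-tf))
cv2.imwrite('pics/s4.png',get_image('side')[:,:,::-1]);cv2.imwrite('pics/c4.png',get_image('scene')[:,:,::-1])
a=cv2.resize(cv2.imread('pics/s4.png')[190:320,260:380],None,fx=4,fy=4,interpolation=2);b=cv2.resize(cv2.imread('pics/c4.png')[120:250,290:370],None,fx=4,fy=4,interpolation=2);cv2.imwrite('pics/sc4.png',np.hstack([a,b]))
E
```

```text
t: 7.9
eef_pos: [0.5179, 0.0408, 0.0267]
tcp_rot: [-3.142, -0.0, -3.06]
force: [-0.2, 2.6, 0.1]
opening: 0.003
gripper_force: 1.2
tcp in fix [0.00457017 0.12387708 0.02665371]
```

View pics/sc4.png

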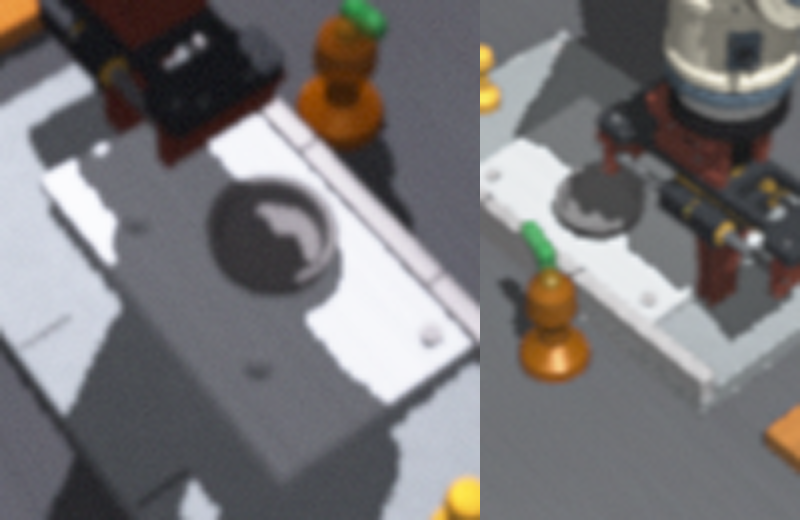

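The side crop shows near +y (44,178), far -y (475,342), near -y (283,482) and holes (137,227), (258,371). The plate moved a few mm toward -y.

```bash
python3 - <<'E'
from h import *
P={'side':px(dict(nP=(44,178),fM=(475,342),nM=(283,482),h0=(258,371),h1=(137,227)),4,np.array([260,190]))}
for t in (.11,.12):print(fitplate(P,[.5234,-.083,.0816],t).x.round(4))
E
```

```text
[-0.0015  0.0121  0.0265 -0.0005  0.1079  0.0002]
[-1.900e-03  1.170e-02  2.700e-02 -1.000e-04  1.176e-01 -1.000e-04]
```

```bash
python3 -m pendant '[[[0,0.003,0],[0,0,0]],[[-0.005,0.003,0],[0,0,0]],[[-0.005,0,0],[0,0,0]],[[-0.005,-0.002,0],[0,0,0]],[[-0.005,-0.003,0],[0,0,0]],[[-0.0045,-0.004,0],[0,0,0]],[[-0.0045,-0.005,0],[0,0,0]],[[-0.0045,-0.006,0],[0,0,0]],[[-0.0045,-0.007,0],[0,0,0]],[[-0.0045,-0.008,0],[0,0,0]],[[-0.0045,-0.009,0],[0,0,0]],[[-0.0045,-0.009,0],[0,0,0]]]'
cat >> h.py <<'E'
def holes(tag):
    im=get_image('side');cv2.imwrite(f'pics/{tag}.png',im[:,:,::-1]);return im
E
python3 - <<'E'
from h import *
s=state();q=[.5234,-.083,.0816];Rf,tf=fixT(q);print("tcp in fix",Rf.inv().apply(s["eef_pos"]-tf))
im=holes('s5');old=cv2.imread('pics/s4.png')[:,:,::-1]
# track hole patches: darkest-blob centroid near each predicted place
for y in(12,4,2,0):
    Q=R.from_euler("ZYX",[0,.11 if y else 0,0]);print(y,proj('side',Rf.apply(Q.apply([PL['h0'],PL['h1'],PL['fM'],PL['nM']])+[-.0015,y/1e3,.0265 if y else .02])+tf).round(1).tolist())
g=cv2.cvtColor(im,cv2.COLOR_RGB2GRAY)
for nm,g in(("old",cv2.cvtColor(np.ascontiguousarray(old),cv2.COLOR_RGB2GRAY)),("new",g)):
  for (u,v) in((325,284),(296,247)):
    w=g[v-7:v+9,u-8:u+9].astype(float);b=np.clip(np.median(w)-8-w,0,None);yy,xx=np.mgrid[v-7:v+9,u-8:u+9];print(nm,(b*xx).sum()/b.sum(),(b*yy).sum()/b.sum(),np.median(w),w.min())
E
```

```text
t: 9.2
eef_pos: [0.5132, 0.0317, 0.0266]
tcp_rot: [-3.141, -0.0, -3.06]
force: [-0.9, 1.1, -0.6]
opening: 0.003
gripper_force: 0.8
tcp in fix [-0.00084073  0.11516046  0.02656032]
12 [[324.4, 282.2], [294.0, 245.8], [378.5, 276.4], [330.6, 309.5]]
4 [[327.0, 285.3], [296.3, 248.5], [381.3, 279.4], [333.3, 313.0]]
2 [[327.7, 286.1], [296.9, 249.2], [382.0, 280.2], [334.0, 313.8]]
0 [[327.6, 289.6], [297.1, 252.9], [382.4, 281.1], [333.8, 317.9]]
old 323.9719298245614 282.63508771929827 110.0 81.0
old 293.5483870967742 246.50537634408602 112.0 86.0
new 326.64375 286.01875 110.0 81.0
new 296.16161616161617 249.5252525252525 112.0 88.0
```

```bash
cat > tr.py <<'E'
from h import *
import sys
s=state();q=[.5234,-.083,.0816];Rf,tf=fixT(q);print(s["t"],"tcp in fix",Rf.inv().apply(s["eef_pos"]-tf).round(4),s["force"].round(1))
g=cv2.cvtColor(holes(sys.argv[1]),cv2.COLOR_RGB2GRAY)
for (u,v) in((327,287),(297,250)):
    w=g[v-8:v+9,u-8:u+9].astype(float);b=np.clip(np.median(w)-8-w,0,None);yy,xx=np.mgrid[v-8:v+9,u-8:u+9];print((b*xx).sum()/b.sum(),(b*yy).sum()/b.sum())
E
python3 -m pendant '[[[0,-0.0005,0],[0,0,0]],[[0,-0.001,0],[0,0,0]],[[0,-0.0015,0],[0,0,0]],[[0,-0.002,0],[0,0,0]],[[0,-0.002,0],[0,0,0]]]'; python3 tr.py s6
python3 -m pendant '[[[0,-0.0005,0],[0,0,0]],[[0,-0.001,0],[0,0,0]],[[0,-0.0015,0],[0,0,0]],[[0,-0.0015,0],[0,0,0]]]'; python3 tr.py s7
```

```text
t: 9.75
eef_pos: [0.5138, 0.0297, 0.0268]
tcp_rot: [-3.141, 0.001, -3.06]
force: [-0.3, -0.0, -0.5]
opening: 0.005
gripper_force: 0.0
9.75 tcp in fix [-0.0004  0.1131  0.0268] [-0.3 -0.  -0.5]
327.3292682926829 287.2042682926829
296.66985645933016 250.5645933014354
t: 10.2
eef_pos: [0.5135, 0.0283, 0.0268]
tcp_rot: [-3.141, 0.0, -3.06]
force: [0.1, -0.2, -0.6]
opening: 0.006
gripper_force: 0.0
10.2 tcp in fix [-0.0008  0.1117  0.0268] [ 0.1 -0.2 -0.6]
327.69868995633186 289.44541484716154
296.6844919786096 253.1818181818182
```

The hole pixels jumped to (327.7,289.4) and (296.7,253.2), which match the seated prediction. I'll withdraw and check.

```bash
python3 -m pendant '[[[0,0.012,0],[0,0,0]],[[0,0.025,0],[0,0,0]],[[0,0.025,0.04],[0,0,0]],[[0,0.025,0.09],[0,0,0]],[[-0.03,0.065,0.12],[0,0,0]],[[-0.06,0.11,0.15],[0,0,0]],[[-0.09,0.15,0.19],[0,0,0]],[[-0.12,0.19,0.2],[0,0,0]],[[-0.15,0.23,0.2],[0,0,0]],[[-0.15,0.23,0.2],[0,0,0]],[[-0.15,0.23,0.2],[0,0,0]]]'
python3 - <<'E'
from h import *
a=get_image('side')[:,:,::-1];b=get_image('scene')[:,:,::-1]
a=cv2.resize(a[190:330,255:385],None,fx=3.2,fy=3.2,interpolation=2);b=cv2.resize(b[125:225,275:385],None,fx=3.4,fy=3.4,interpolation=2)
b=cv2.copyMakeBorder(b,0,a.shape[0]-b.shape[0],0,0,0);cv2.imwrite('pics/fin.png',np.hstack([a,b]));print(a.shape)
E
```

```text
t: 11.35
eef_pos: [0.3612, 0.2617, 0.2276]
tcp_rot: [3.14, 0.001, -3.055]
force: [1.1, -0.0, 0.2]
opening: 0.004
gripper_force: 0.0
(448, 416, 3)
```

View pics/fin.png

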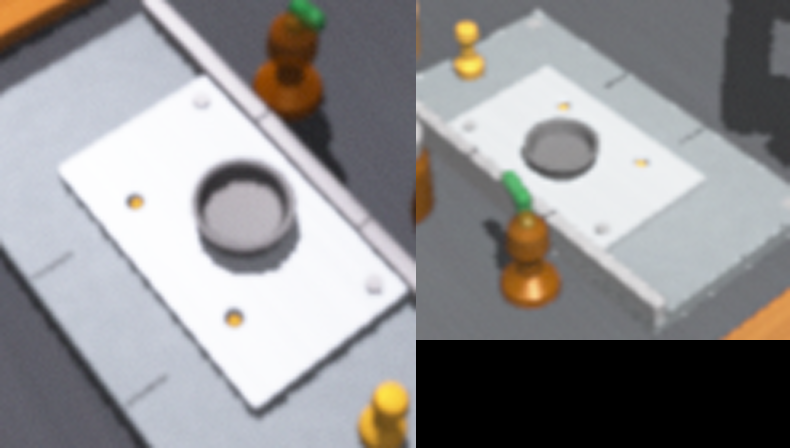

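Brass shows in both holes (side 135,202 and 234,318; scene 641,162 and 563,106), and the near edge lies down on the bed. I'll check the fit numerically before handing in.

```bash
python3 - <<'E'
from h import *
q=[.5234,-.083,.0816]
P={'side':px(dict(nP=(60,171),fP=(203,76),fM=(406,291),nM=(257,411),h0=(234,318),h1=(135,202)),3.2,np.array([255,190])),'scene':px(dict(nM=(547-416,66),nP=(705-416,178),h0=(563-416,106),h1=(641-416,162)),3.4,np.array([275,125]))}
for t in (0,.11):
    for n in P:
        b=fitplate({n:P[n]},q if n=='side' else [.5251,-.077,.0818],t);print(n,t,b.x.round(4),round(b.cost,2))
E
```

```text
side 0 [-0.0016  0.0005  0.0199  0.0142 -0.0005  0.0017] 1.18
scene 0 [0.0001 0.0009 0.02   0.0096 0.0002 0.0001] 0.08
side 0.11 [-0.0053 -0.0025  0.0261  0.0208  0.103   0.0005] 4.91
scene 0.11 [0.0075 0.0096 0.0265 0.0009 0.1094 0.0021] 0.34
```

The flat pose fits best, with the centre within ~1-2 mm of seated and the holes over the pins.

```bash
python3 -c "
from plant import *
print(sign_off())"
```

```text
the job is handed in; nothing more can be done
None
```

The plate has dropped over both pins and lies flat on the bed: brass shows in both holes, and a flat pose fits the final pictures to within about 2 mm. The hand is clear, I saw no other object moved, and I handed the job in at about 11.5 s, though sign-off returned no verdict.

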